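# Set the side lay of the proofing gauge

### The job

On the gauge rail, press down the thumb plate in the middle of the sliding lay to free its friction hold and, keeping it pressed, push the lay along the rail until it rests against the stop marked with a round disc; then lift off so that the lay grips the rail again. Work with the closed fingertips on the thumb plate, between the lay's two lugs: do not pinch a lug and do not force the lay along with the plate up. Leave everything else on the table where it is.

Things in the scene. Friction and masses are not known exactly. Their poses are not given: they have to be found in the camera images.
- rail: Gauge rail screwed to the table: dark steel bar 84 wide (its x), 440 long (its y), 10 thick, with two bright guide bars on it up to 24 high. Origin: centre of its underside, on the table; x across the rail, y along it, z up. It cannot move.
- lay (a joint): Position of the lay along the rail in m: 0 with the lay at the middle of the rail, growing towards the rail's +y. The lay is an aluminium slider 90 x 90 that spans z 26 to 70 mm above the table. With the thumb plate up a sprung brake shoe holds it against about 16 N; with the plate pressed 2 mm or more it slides easily (under 2 N at slow speed) and stays where it is left.
- saddle: The lay's two upright lugs, which move with the lay. Origin: middle of the lay, 34 mm above the table; axes parallel to the rail's (y along the rail). Each lug is 90 across the rail, 14 thick and 36 high (top 70 mm above the table); their inner faces are 31 mm either side of the origin along y, so a trough 62 mm long and open across the rail lies between them; their outer faces are 45 mm from the origin.
- thumb (a joint): How far the thumb plate is pressed down, m: 0 up (brake on) to 0.008 fully down. It yields from about 4 N on and takes about 8 N fully down; it springs up when let go.
- thumb_top (a point): Centre of the top of the thumb plate: a dark ribbed steel plate, 78 across the rail and 56 along it, between the lugs, its top 48 mm above the table when up.
- stop_disc: The marked stop: steel block 74 across the rail, 24 along it, top 46 mm above the table, fixed on the rail near one end (either end), with a short arm to its +x side that carries a flat round steel disc 44 in diameter lying level, its centre 70 mm from the origin along x, its top 50 mm above the table. Origin: on the table below its middle; axes parallel to the rail's. The lay rests against it when their origins are 57 mm apart.
- stop_plain: The other stop, near the other end of the rail: the same steel block without arm and disc. Origin as for the marked stop. Not to be used.
- type_block: Loose wooden type block 40 x 62 x 23 beside the rail, on the robot's side; leave alone.
- type_round: Loose wooden type block 46 x 46 x 23 with a round face, beside the rail, on the robot's side; leave alone.
- furniture: Loose wooden spacing stick 16 x 150 x 16 beside the rail, on the far side; leave alone.
- quoin: Loose steel locking wedge 28 x 70 x 19 beside the rail, on the far side; leave alone.
- ink_tin: Loose yellow ink jar, 90 diameter, 110 high, to the right beyond the rail's end; leave alone.
- brayer: Loose inking roller lying on the table to the left, about 190 long, 46 high; leave alone.
- brush_pot: Loose cork pot with brushes, 72 diameter, 185 high with brushes, to the left beyond the rail's end; leave alone.
- oil_can: Loose small can, 56 diameter, 100 high, to the right; leave alone.

How it is judged (in metres and radians):
On the way, in this order (a step that is already met when the one before it is completed fails the run):
1. the thumb plate is pressed at least 2 mm down, with the lay still where it started (within 10 mm) (value of joint thumb above 0.002 m and horizontal distance between saddle and stop_disc above 0.065 m and distance of saddle from where it was at the start of the episode below 0.01 m), for 0.05 s.
2. the lay has reached the marked stop, the thumb plate still pressed (value of joint thumb above 0.001 m and horizontal distance between saddle and stop_disc below 0.06 m), for 0.05 s.
At the end, for the whole second after the job is handed in: The lay stands against the stop with the disc (gap under 3 mm), its thumb plate is up again (within 1 mm) and it is at rest (horizontal distance between saddle and stop_disc below 0.06 m and value of joint thumb below 0.001 m and velocity of joint lay between -0.005 and 0.005 m/s); the robot touches nothing.
It fails at once if the lay is forced along the rail with its thumb plate up (value of joint thumb below 0.0005 m and (velocity of joint lay above 0.02 m/s or velocity of joint lay below -0.02 m/s)).
It fails at once if a lug of the lay is pinched between the fingers (contact force between the fingers and saddle above 2 N and (y of the grasp point in the frame of saddle between -0.045 and -0.033 m or y of the grasp point in the frame of saddle between 0.033 and 0.045 m)).
It fails at once if something else on the table is lifted or shifted by more than 15 mm, or tipped (distance of any of type_block, type_round, furniture, quoin, ink_tin, brayer, brush_pot, oil_can from where it was at the start of the episode above 0.015 m or angle between any of type_block, type_round, furniture, quoin, ink_tin, brayer, brush_pot, oil_can's own z axis and vertical above 0.3 rad).
It also fails if it takes over 38 s, if anything falls off the work surface, if the arm or the gripper's body presses on something with over 40 N, if the wrist force passes 120 N, or if a joint passes its speed limit or range.

### The arm

A 6-joint arm with a two-finger parallel gripper is mounted at the origin on the work surface. World frame = base frame: x ahead of the robot, y to its left, z up, the work surface at z = 0. Lengths are in m, angles in degrees, forces in N, time in s.
With the tool pointing down it reaches from about 0.35 to 0.875 m from the base axis. Payload 4.2 kg.
Tool frame: the origin (TCP) lies on the centre line of the jaws, within the pads' length; the fingertips stand 17 mm ahead of it and the grasp point (between the pads) lies 2 mm behind it (tips_ahead is the distance from the TCP to the fingertips, in m); z points along the fingers, x is the direction in which the jaws open and shut, and the axes are right-handed (so a half turn about z gives the same grasp; the last joint's range is limited). The gripper opens to 87 mm and grips with 3 to 60 N. Pads are 19 mm wide; open, the fingers measure 117 mm over their backs; the gripper's body (75 mm by 190 mm) begins 51 mm behind the grasp point.
Start: joints at [85.405, 22.042, 0.453, 0, -68.411, -14.817], TCP at [0.208, 0.589, 0.24] pointing down, gripper open.
Joint ranges: [-179.83, 179.83], [-69.29, 118.12], [-61.27, 80.66], [-181.25, 117.63], [-171.15, -9.14], [-177.46, 177.46]. Speed limits (degrees/s): [159.86, 159.86, 180, 180, 180, 180].

### API

Orientations are given as a 3x3 rotation matrix whose columns are the frame's x, y, z axes.
In Python, from station import sense, capture, camera_info, finish_job, boxes_of, spot_point, tips_ahead gives the robot as it stands. The module is installed in compiled form; this text tells all that it offers.
- The arm moves only by the tool carry_out, never from a script. Its arguments are lists of equal length, an entry for each row: "delta_pos": the shift along the tool's x, y, z scaled (see below), a list of three; "spin": the turn about the tool's z scaled (see below); "gripper": the opening in per cent of the stroke, from 0 (shut) to 100 (fully open). In form: {"delta_pos": [[x, y, z], ...], "spin": [spin, ...], "gripper": [gripper, ...]}. A call has 1 to 12 rows; each row is the pose to reach, as a shift and turn from the pose commanded when the call began, along the tool's axes at that moment; what a row does not reach only later rows make up. The controller multiplies each number of a shift by 0.1 m and each number of a turn by pi/4 rad. A row lasts 1/8 s, in which the tool goes at most 62.5 mm and 10.7 degrees, less where a joint would pass 70% of its speed; a pose out of reach is approached as far as the arm can. A call with a number of a shift or a turn outside -1 to 1 is refused whole. A call with a gripper value outside its range is refused whole. The fingers move at their own pace and stop on an object; the grip force is fixed at half the most. Time passes only in rows, so rows that repeat a pose let the fingers close. It gives the time, the measured TCP pose, the force and the opening at its end, in the units of the state.
- sense(): the state, without advancing time (a new reading comes with each control period).
- capture(name): name is "scene" or "top" or "wrist"; returns the picture (384x512x3 uint8, red, green, blue); there is no depth.
- camera_info(name): a dict with "fov_y" (degrees; the focal length in pixels is half the picture's height over the tangent of half this angle, whatever the lens; pixels are square), "cx", "cy" (the principal point, pixels), "D" ([k1, k2, p1, p2, k3] as OpenCV has them; the pictures are not rectified), "origin" and "rotation" of the camera in the world. Camera axes: x right, y down, z forward; pixel columns grow to the right and rows downward; lengths in m; the calibration is good to about 2 mm. A picture is of the moment at which its call begins: read the wrist's pose just before it. camera_info takes no time and is no camera call; for the wrist camera it gives the pose at the moment of the call.
- finish_job(): hands the job in, once; it reports no verdict.
Trained networks look in the newest picture that a camera, given by its name, has taken for a name from the list of things; names that differ only in an ending like _2 or _b are one class to them, and where a whole thing is asked for, a point or a joint stands for the part that bears it (a point fixed in the world has none). Each returns a list of dicts, best first, with "p" (0 to 1); they miss things now and then, are a little off and sometimes report something else, mostly with a low value. They report only what shows in the picture. A call takes as long as a camera call.
- boxes_of(camera, query): "centre" ([x, y, z] in m, in world coordinates, good to about 4 mm: the middle of the surface that is visible of it).
- spot_point(camera, query): "centre" ([x, y, z] in m, in world coordinates, good to about 4 mm: a listed point, or the origin of a listed thing).
The state is a dict: "time_s": time; "joints": joint angles; "joint_velocities": joint speeds; "effort": joint torques, N m; "tcp_pos": TCP position; "ee_rot": TCP orientation; "wrist_force": force on the tool from outside, world axes, zero at the start; "moment": the same for the moment, N m; "gripper_width": opening from 0.0 (shut) to 1.0 (fully open).
Only numpy, scipy, OpenCV 4.12 (cv2) and the standard library are available. Lean on these libraries where they do the work, as an engineer would, in place of code of your own. Each camera call takes 0.05 s, during which the arm holds its last target. There are 200 camera calls.

## Working session

There is one attempt and no reset: what is moved stays moved. The work goes in short steps, Python scripts to look and compute and a tool call to move; the robot and the scene stay as the last step left them, time stands still between calls to the robot, and variables do not carry over. Pictures are saved under pics/ and viewed, and the job is handed in when it is done.

Besides the shell and the picture viewer there is one more tool, called after "Call:" by a JSON object that holds its "method" and its "body". carry_out: Moves the arm, as the interface text tells. Its arguments: {"type":"object","properties":{"delta_pos":{"type":"array","items":{"type":"array","items":{"type":"number","minimum":-1,"maximum":1}}},"spin":{"type":"array","items":{"type":"number","minimum":-1,"maximum":1}},"gripper":{"type":"array","items":{"type":"number"}}},"required":["delta_pos","spin","gripper"]}

```bash
mkdir -p pics; python3 - <<'E'
from station import *
import cv2
s=sense();print(s['time_s'],s['tcp_pos'],s['ee_rot'],tips_ahead)
for c in ("scene","top"):
    im=capture(c);cv2.imwrite(f"pics/{c}1.png",im[:,:,::-1])
    for q in ("stop_disc","stop_plain","saddle","thumb_top","rail"):
        print(c,q,[(round(d['p'],2),[round(float(v),3) for v in d['centre']]) for d in spot_point(c,q)[:2]])
print(camera_info("top"))
E
```

```text
0.0 [0.20750353 0.58894404 0.23846343] [[-3.32532931e-01 -9.43091408e-01 -6.67903420e-04]
 [-9.43089209e-01  3.32533599e-01 -2.03710066e-03]
 [ 2.14327246e-03 -4.75105469e-05 -9.99997702e-01]] 0.017
scene stop_disc [(0.53, [0.496, 0.183, 0.002]), (0.33, [0.566, -0.114, -0.0])]
scene stop_plain [(0.78, [0.569, -0.117, -0.001])]
scene saddle [(0.91, [0.519, 0.07, 0.033]), (0.47, [0.57, -0.114, -0.001])]
scene thumb_top [(0.78, [0.519, 0.071, 0.047])]
scene rail [(0.61, [0.532, 0.036, -0.001])]
top stop_disc [(0.69, [0.494, 0.181, 0.005]), (0.21, [0.519, 0.065, 0.048])]
top stop_plain [(0.47, [0.566, -0.116, -0.001])]
top saddle [(0.9, [0.521, 0.071, 0.029])]
top thumb_top [(0.54, [0.52, 0.066, 0.05])]
top rail [(0.75, [0.53, 0.039, -0.002])]
{'fov_y': 54.976782195404716, 'cx': 260.69635348478874, 'cy': 183.15268791750208, 'D': array([-0.11393725,  0.        ,  0.        ,  0.        ,  0.        ]), 'origin': array([ 0.36369044, -0.03605703,  1.44402898]), 'rotation': array([[-0.00485121, -0.98827648,  0.15259772],
       [-0.99989864,  0.00683662,  0.01248876],
       [-0.0133856 , -0.15252167, -0.98820947]])}
```

View pics/scene1.png

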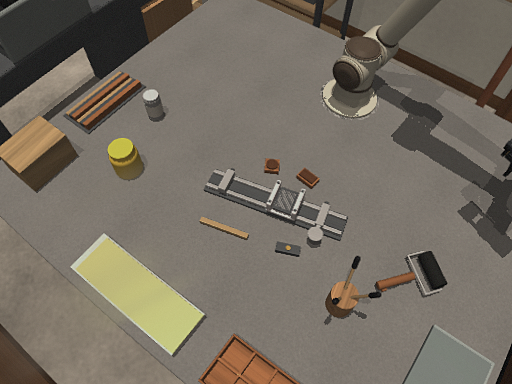

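View pics/top1.png

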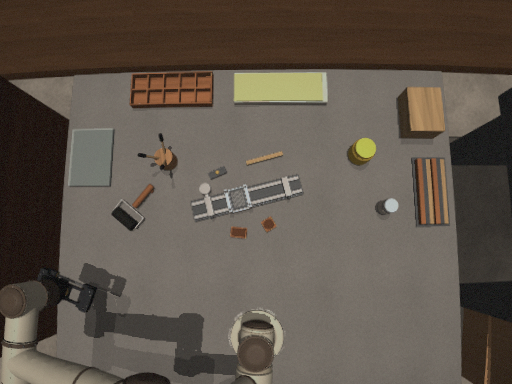

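The scene picture puts the disc stop at about (315,232). The top picture has the disc at (205,188), on the rail's left (+y) end, with the lay at (238,198). That agrees with the networks: the lay is at about (0.520, 0.069), the marked stop at about (0.495, 0.182), and the lay has roughly 59 mm to travel. I'll go above the lay with the fingers closed.

Call:
{"method": "carry_out", "body": {"delta_pos": [[0.39,-0.47,0],[0.77,-0.93,0],[0.77,-0.93,0],[0.77,-0.93,0]], "spin": [0,0,0,0], "gripper": [0,0,0,0]}}

```text
time_s: 1.1
tcp_pos: [0.27, 0.4861, 0.24]
ee_rot: [[-0.333, -0.943, 0.0], [-0.943, 0.333, 0.001], [-0.001, 0.0, -1.0]]
wrist_force: [-0.2, 0.3, 0.3]
gripper_width: 0.628
```

Call:
{"method": "carry_out", "body": {"delta_pos": [[0.39,-0.47,0],[0.77,-0.93,0],[0.77,-0.93,0],[0.77,-0.93,0]], "spin": [0,0,0,0], "gripper": [0,0,0,0]}}

```text
time_s: 1.6
tcp_pos: [0.3319, 0.3836, 0.2397]
ee_rot: [[-0.332, -0.943, 0.0], [-0.943, 0.332, 0.001], [-0.001, -0.0, -1.0]]
wrist_force: [-0.2, 0.2, -0.1]
gripper_width: 0.17
```

Call:
{"method": "carry_out", "body": {"delta_pos": [[0.39,-0.47,0],[0.77,-0.93,0],[0.77,-0.93,0],[0.77,-0.93,0]], "spin": [0,0,0,0], "gripper": [0,0,0,0]}}

```text
time_s: 2.1
tcp_pos: [0.3941, 0.2803, 0.2395]
ee_rot: [[-0.331, -0.944, 0.0], [-0.944, 0.331, 0.0], [-0.0, -0.0, -1.0]]
wrist_force: [0.3, -0.0, -0.5]
gripper_width: 0.006
```

Call:
{"method": "carry_out", "body": {"delta_pos": [[0.39,-0.47,0],[0.77,-0.93,0],[0.77,-0.93,0],[0.77,-0.93,0]], "spin": [0,0,0,0], "gripper": [0,0,0,0]}}

```text
time_s: 2.6
tcp_pos: [0.4561, 0.1768, 0.2394]
ee_rot: [[-0.331, -0.944, -0.0], [-0.944, 0.331, 0.0], [-0.0, 0.0, -1.0]]
wrist_force: [-0.2, 1.4, 0.0]
gripper_width: 0.006
```

Call:
{"method": "carry_out", "body": {"delta_pos": [[0,0,0],[0,0,0],[0,0,0],[0,0,0],[0,0,0],[0,0,0]], "spin": [0.2,0.4,0.6,0.63,0.63,0.63], "gripper": [0,0,0,0,0,0]}}

```text
time_s: 3.35
tcp_pos: [0.456, 0.1758, 0.2396]
ee_rot: [[-0.739, -0.674, -0.0], [-0.674, 0.739, 0.0], [-0.0, 0.0, -1.0]]
wrist_force: [0.1, 0.8, 0.5]
gripper_width: 0.007
```

Call:
{"method": "carry_out", "body": {"delta_pos": [[0,0,0],[0,0,0],[0,0,0],[0,0,0],[0,0,0],[0,0,0]], "spin": [0.2,0.4,0.6,0.64,0.64,0.64], "gripper": [0,0,0,0,0,0]}}

```text
time_s: 4.1
tcp_pos: [0.4562, 0.1753, 0.2395]
ee_rot: [[-0.972, -0.234, -0.0], [-0.234, 0.972, -0.0], [0.0, -0.0, -1.0]]
wrist_force: [0.6, -0.3, 0.5]
gripper_width: 0.006
```

Call:
{"method": "carry_out", "body": {"delta_pos": [[-0.2,-0.5,0],[-0.37,-1,0],[-0.37,-1,0],[-0.37,-1,0],[-0.37,-1,0]], "spin": [0,0,0,0,0], "gripper": [0,0,0,0,0]}}

```text
time_s: 4.72
tcp_pos: [0.515, 0.0874, 0.2396]
ee_rot: [[-0.972, -0.234, 0.0], [-0.234, 0.972, 0.0], [-0.0, 0.0, -1.0]]
wrist_force: [-0.4, -0.5, -0.1]
gripper_width: 0.002
```

```bash
python3 - <<'E'
from station import *
import cv2, numpy as np
s=sense();R=np.array(s['ee_rot']);p=np.array(s['tcp_pos']);print(s['time_s'],p)
for c in ("wrist","scene"):
    im=capture(c);cv2.imwrite(f"pics/{c}2.png",im[:,:,::-1])
    for q in ("stop_disc","stop_plain","saddle","thumb_top","rail"):
        print(c,q,[(round(d['p'],2),np.round(d['centre'],3),'tool',np.round(R.T@(np.array(d['centre'])-p),3)) for d in spot_point(c,q)[:2]])
E
```

```text
4.725 [0.51501818 0.08739135 0.23964047]
wrist stop_disc []
wrist stop_plain []
wrist saddle [(0.96, array([0.519, 0.068, 0.035]), 'tool', array([ 0.001, -0.02 ,  0.205]))]
wrist thumb_top [(0.8, array([0.525, 0.069, 0.05 ]), 'tool', array([-0.005, -0.02 ,  0.19 ])), (0.43, array([0.533, 0.042, 0.002]), 'tool', array([-0.007, -0.048,  0.238]))]
wrist rail [(0.85, array([0.528, 0.042, 0.001]), 'tool', array([-0.002, -0.047,  0.239]))]
scene stop_disc [(0.61, array([0.493, 0.18 , 0.005]), 'tool', array([-0.001,  0.096,  0.235])), (0.38, array([0.52 , 0.07 , 0.052]), 'tool', array([-0.   , -0.018,  0.188]))]
scene stop_plain [(0.73, array([0.494, 0.183, 0.004]), 'tool', array([-0.002,  0.098,  0.236])), (0.55, array([ 0.567, -0.114,  0.002]), 'tool', array([-0.003, -0.208,  0.238]))]
scene saddle [(0.81, array([0.52 , 0.069, 0.034]), 'tool', array([-0.001, -0.019,  0.206]))]
scene thumb_top [(0.97, array([0.521, 0.07 , 0.049]), 'tool', array([-0.001, -0.019,  0.191]))]
scene rail [(0.55, array([0.531, 0.035, 0.001]), 'tool', array([-0.003, -0.054,  0.238]))]
```

View pics/wrist2.png

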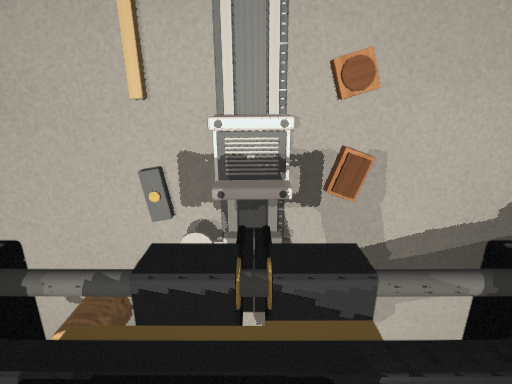

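The wrist picture shows the rail straight up and down at column 252, so the yaw is right. The lay's trough is at about (252,158), between the lugs at rows 123 and 188, and the jaws open across the rail. I'll shift about 19 mm towards −y and go down.

Call:
{"method": "carry_out", "body": {"delta_pos": [[-0.01,-0.19,0],[-0.01,-0.19,0.3],[-0.01,-0.19,0.7],[-0.01,-0.19,1],[-0.01,-0.19,1],[-0.01,-0.19,1]], "spin": [0,0,0,0,0,0], "gripper": [0,0,0,0,0,0]}}

```text
time_s: 6.08
tcp_pos: [0.5218, 0.0687, 0.1408]
ee_rot: [[-0.973, -0.233, 0.002], [-0.233, 0.973, 0.0], [-0.002, -0.0, -1.0]]
wrist_force: [-0.0, 0.5, 0.6]
gripper_width: 0.006
```

Call:
{"method": "carry_out", "body": {"delta_pos": [[0,0,0.3],[0,0,0.5],[0,0,0.65],[0,0,0.65],[0,0,0.65]], "spin": [0,0,0,0,0], "gripper": [0,0,0,0,0]}}

```text
time_s: 6.7
tcp_pos: [0.5217, 0.0687, 0.0756]
ee_rot: [[-0.973, -0.233, 0.002], [-0.233, 0.973, 0.001], [-0.002, 0.0, -1.0]]
wrist_force: [0.6, -0.6, 0.6]
gripper_width: 0.003
```

```bash
python3 - <<'E'
from station import *
import cv2
print(sense()['tcp_pos'])
ims=[capture(c) for c in ("wrist","scene")]
cr=cv2.resize(ims[1][140:260,190:360],None,fx=2.26,fy=3.2)
cv2.imwrite("pics/c3.png",cv2.hconcat([cv2.resize(ims[0],(400,384)),cv2.resize(cr,(384,384))])[:,:,::-1])
E
```

```text
[0.5216652  0.06873412 0.07559879]
```

View pics/c3.png

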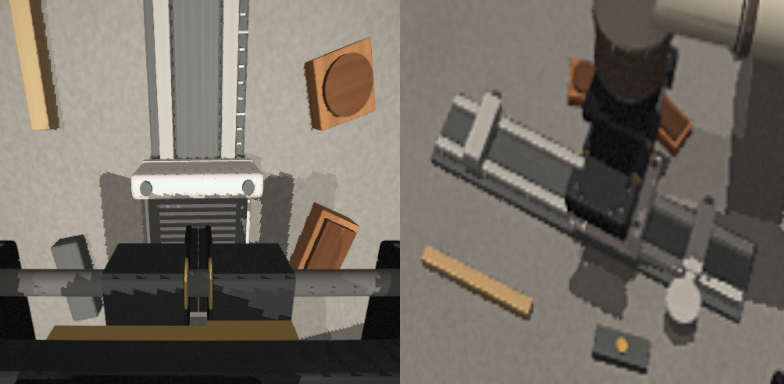

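The left half shows the fingertips at (198,230), between the lugs and centred over the ribbed plate. The loose things haven't moved. I'll press now.

Call:
{"method": "carry_out", "body": {"delta_pos": [[0,0,0.06],[0,0,0.1],[0,0,0.13],[0,0,0.155],[0,0,0.155],[0,0,0.155]], "spin": [0,0,0,0,0,0], "gripper": [0,0,0,0,0,0]}}

```text
time_s: 7.55
tcp_pos: [0.5208, 0.0684, 0.0597]
ee_rot: [[-0.973, -0.233, 0.0], [-0.233, 0.973, -0.0], [0.0, -0.0, -1.0]]
wrist_force: [-1.6, 0.5, 7.3]
gripper_width: 0.005
```

Call:
{"method": "carry_out", "body": {"delta_pos": [[0,0.03,0],[0,0.07,0],[0,0.11,0],[0,0.16,0],[0,0.21,0],[0,0.26,0],[0,0.31,0],[0,0.36,0],[0,0.41,0],[0,0.45,0],[0,0.48,0],[0,0.48,0]], "spin": [0,0,0,0,0,0,0,0,0,0,0,0], "gripper": [0,0,0,0,0,0,0,0,0,0,0,0]}}

```text
time_s: 9.05
tcp_pos: [0.5091, 0.115, 0.0596]
ee_rot: [[-0.973, -0.233, -0.001], [-0.233, 0.973, -0.001], [0.001, -0.0, -1.0]]
wrist_force: [-3.9, -0.4, 7.6]
gripper_width: 0.009
```

```bash
python3 - <<'E'
from station import *
import cv2,numpy as np
s=sense();R=np.array(s['ee_rot']);p=np.array(s['tcp_pos'])
ims=[capture(c) for c in ("wrist","scene")]
for c in ("wrist","scene"):
    for q in ("saddle","stop_disc"): print(c,q,[(round(d['p'],2),np.round(d['centre'],3),'tool',np.round(R.T@(np.array(d['centre'])-p),3)) for d in spot_point(c,q)[:2]])
cr=cv2.resize(ims[1][140:260,190:360],None,fx=2.26,fy=3.2)
cv2.imwrite("pics/c4.png",cv2.hconcat([cv2.resize(ims[0],(400,384)),cv2.resize(cr,(384,384))])[:,:,::-1])
E
```

```text
wrist saddle [(0.6, array([0.509, 0.114, 0.034]), 'tool', array([ 0.   , -0.001,  0.025])), (0.35, array([ 0.43 , -0.044, -0.001]), 'tool', array([ 0.114, -0.136,  0.061]))]
wrist stop_disc [(0.49, array([0.532, 0.042, 0.003]), 'tool', array([-0.005, -0.076,  0.057]))]
scene saddle [(0.5, array([0.507, 0.116, 0.035]), 'tool', array([0.001, 0.001, 0.025]))]
scene stop_disc [(0.54, array([ 0.497,  0.182, -0.001]), 'tool', array([-0.004,  0.068,  0.061]))]
```

View pics/c4.png

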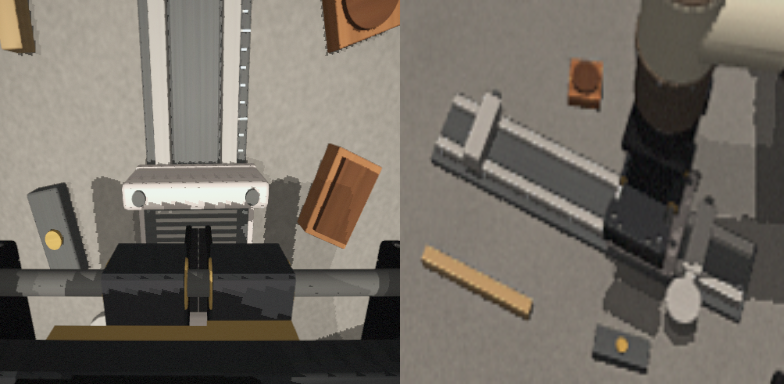

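The lay has followed, and in the right half its lug is close to the stop at about (705,225), with roughly 10 mm to go. I'll keep pushing slowly until it makes contact.

Call:
{"method": "carry_out", "body": {"delta_pos": [[0,0.03,0],[0,0.06,0],[0,0.09,0],[0,0.11,0],[0,0.13,0],[0,0.14,0],[0,0.15,0],[0,0.15,0]], "spin": [0,0,0,0,0,0,0,0], "gripper": [0,0,0,0,0,0,0,0]}}

```text
time_s: 10.35
tcp_pos: [0.5067, 0.1289, 0.0599]
ee_rot: [[-0.972, -0.233, 0.001], [-0.233, 0.972, -0.001], [-0.0, -0.001, -1.0]]
wrist_force: [0.3, -4.3, 5.8]
gripper_width: 0.006
```

```bash
python3 - <<'E'
from station import *
import cv2,numpy as np
s=sense();R=np.array(s['ee_rot']);p=np.array(s['tcp_pos'])
print('tool force',R.T@np.array(s['wrist_force']))
ims=[capture(c) for c in ("wrist","scene")]
for c in ("wrist","scene"):
    for q in ("saddle","stop_disc"): print(c,q,[(round(d['p'],2),np.round(d['centre'],3),'tool',np.round(R.T@(np.array(d['centre'])-p),3)) for d in spot_point(c,q)[:2]])
cr=cv2.resize(ims[1][140:260,190:360],None,fx=2.26,fy=3.2)
cv2.imwrite("pics/c5.png",cv2.hconcat([cv2.resize(ims[0],(400,384)),cv2.resize(cr,(384,384))])[:,:,::-1])
E
```

```text
tool force [ 0.73625905 -4.25980816 -5.81506709]
wrist saddle [(0.64, array([0.507, 0.126, 0.034]), 'tool', array([ 0.001, -0.003,  0.026]))]
wrist stop_disc []
scene saddle [(0.68, array([0.504, 0.123, 0.035]), 'tool', array([ 0.004, -0.005,  0.025])), (0.42, array([0.497, 0.181, 0.003]), 'tool', array([-0.003,  0.053,  0.056]))]
scene stop_disc [(0.92, array([0.499, 0.181, 0.001]), 'tool', array([-0.004,  0.053,  0.059]))]
```

View pics/c5.png

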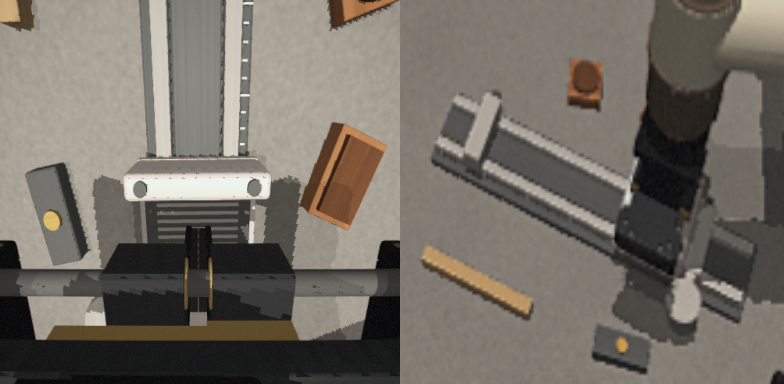

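There is now about 4 N of reaction along the rail. The tips have slipped a few mm ahead of the lay, with the rear lug in the wrist view moving from row 196 to 187, so it is against the stop. I'll nudge it a little further to be sure, then lift straight up.

Call:
{"method": "carry_out", "body": {"delta_pos": [[0,0.02,0],[0,0.04,0],[0,0.05,0],[0,0.05,0],[0,0.05,-0.05],[0,0.05,-0.1],[0,0.05,-0.2],[0,0.05,-0.5],[0,0.05,-0.9],[0,0.05,-1],[0,0.05,-1],[0,0.05,-1]], "spin": [0,0,0,0,0,0,0,0,0,0,0,0], "gripper": [0,0,0,0,0,0,0,0,0,0,0,0]}}

```text
time_s: 12.15
tcp_pos: [0.5041, 0.1342, 0.1577]
ee_rot: [[-0.973, -0.232, -0.003], [-0.232, 0.973, -0.001], [0.003, -0.0, -1.0]]
wrist_force: [0.2, -0.2, -0.2]
gripper_width: 0.004
```

Call:
{"method": "carry_out", "body": {"delta_pos": [[0,0,-0.4],[0.5,-0.3,-1],[0.9,-0.6,-1],[1,-0.8,-1],[1,-0.8,-1],[1,-0.8,-1]], "spin": [0,0,0,0,0,0], "gripper": [0,0,0,0,0,0]}}

```text
time_s: 12.9
tcp_pos: [0.4264, 0.0338, 0.2582]
ee_rot: [[-0.973, -0.232, -0.001], [-0.232, 0.973, -0.001], [0.002, -0.0, -1.0]]
wrist_force: [0.9, -0.1, -0.4]
gripper_width: 0.003
```

```bash
python3 - <<'E'
from station import *
import cv2,numpy as np
s=sense();print(s['time_s'],s['tcp_pos'],s['wrist_force'])
ims=[capture(c) for c in ("top","scene")]
for c in ("top","scene"):
    S={q:[(round(d['p'],2),np.round(d['centre'],3)) for d in spot_point(c,q)[:2]] for q in ("saddle","stop_disc","thumb_top")}
    print(c,S)
    try: print(np.linalg.norm((S['saddle'][0][1]-S['stop_disc'][0][1])[:2]))
    except IndexError: pass
a=cv2.resize(ims[0][140:260,180:320],(400,343));b=cv2.resize(ims[1][140:260,220:360],(400,343))
cv2.imwrite("pics/c6.png",cv2.hconcat([a,b])[:,:,::-1])
E
```

```text
12.9 [0.42644878 0.03377867 0.25822449] [ 0.93968571 -0.06090651 -0.4354586 ]
top {'saddle': [(0.7, array([0.506, 0.127, 0.032]))], 'stop_disc': [(0.49, array([0.494, 0.18 , 0.006]))], 'thumb_top': [(0.49, array([0.502, 0.125, 0.045]))]}
0.05434151267677409
scene {'saddle': [(0.82, array([0.505, 0.127, 0.034]))], 'stop_disc': [(0.69, array([0.496, 0.18 , 0.003]))], 'thumb_top': [(0.67, array([0.508, 0.127, 0.05 ]))]}
0.05375872022286244
```

View pics/c6.png

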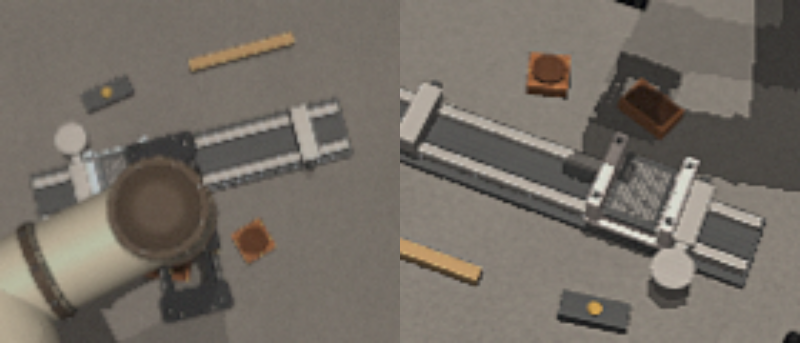

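The right half shows the lay's lug at (682,200) flush with the marked stop at (697,212), with the plate up and the arm clear. I'm handing in.

```bash
python3 -c "from station import *; print(finish_job())"
```

```text
the job is handed in; nothing more can be done
None
```

The lay now rests against the stop with the disc, and I handed the job in at about 13 s of the 38 s allowed. `finish_job` reports no verdict, so this rests on my own checks.

- **Press and push:** I pressed the thumb plate with the closed fingertips, about 5 mm by tool height and with about 7 N, while the lay was still at its start. Keeping it pressed, I pushed the lay about 58 mm along the rail. At the stop the reaction along the rail rose to about 4 N and the tips slipped a few mm on the plate. I nudged it a little further and lifted straight off.
- **Lay against the stop:** in the last scene picture the lug is flush with the marked stop.
- **Distance check:** the networks put the lay 54 mm from the stop in both the top and scene pictures. The true contact distance is 57 mm, so that is within their 4 mm error.
- **Plate and robot:** the plate top read 45 mm in the top picture and 50 mm in the scene picture, against 48 mm when up. That fits the plate being up but cannot confirm it to 1 mm. The wrist force was about 1 N or less with the arm clear.
- **Other things on the table:** the loose pieces next to the rail look unmoved in the pictures. I did not measure them, and I did not check the ink tin, brayer, brush pot or oil can at the end. The arm showed no contact force away from the plate.

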